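# Push the lid board home on its rails and swing the keeper over it

## Task

With a fingertip, push the wooden lid board forward along its rails until it drops into the locating notches and lies flush with the side plates. Then push the keeper's black knob so that its steel arm swings round to point straight across over the board. Only push, lift nothing, keep the two gold lids in their wells, leave the other things where they stand, and finish clear of everything.

Things in the scene. Friction and masses are not known exactly. Their poses are not given: they have to be found in the camera images.
- rail_stand: Fixed aluminium rail stand, 325 mm long (x -160 to +165), 152 wide. Origin: on the table, midway between the rails; +x: push direction, away from the robot; +y left; z up. Side plates at |y| 68 to 76, tops z = 57 mm; the board slides on inward ledges, |y| 36 to 68, top z = 45, 12 thick. Between the ledges it is open, with nothing over 8 mm high.
- notch (a point): Point of the stand at x = 55, y = 0, z = 45 mm: the board's origin stands over it when its four feet are over the notches, 16 mm long gaps in the ledges (inner lanes at x = 105, outer lanes at x = 5). The board then drops 8 mm by its own weight and cannot slide on (4 mm play each way).
- lid_board: Loose plywood board 130 (x) by 133 mm, about 0.55 kg, riding on the ledges on four dowel feet 8 thick, 8 high, x axis along the rails, at the start 55 to 100 mm short of the notches; sliding takes 1 to 6 N. Origin: centre, at the feet's underside; 45 mm above the table while riding, 37 mm when dropped. Plate 8 to 20 mm above the origin, so its top is then flush with the side plates. 
- push_edge (a point): Middle of the board's rear edge face (towards the robot): x = -65 mm, y = 0, z = 14 mm in the board's frame, mid-height of the plate. Push it along the stand's +x; pushed here with under 15 N the board does not tip.
- keeper (a joint): Angle (rad) of the keeper, a flat steel swing arm on an upright pivot beside the right rail. 0: along the stand's +x, outside the board; positive is anticlockwise from above, inward; 1.57: straight across, towards +y. Range -0.6 to 1.65, starts -0.5 to 0; about 1 N at the knob, stays where left. Arm z 60 to 66 mm, 14 mm wide: clears a dropped board by 3 mm, is blocked by one still riding.
- keeper_pivot (a point): Point on the keeper's pivot axis: x = 10, y = -89, z = 60 mm in the rail stand's frame (axis vertical).
- keeper_knob (a point): Axis of the black upright knob on the free end of the keeper arm, 55 mm from the pivot. Knob 15 mm across; this point is at z = 80 mm above the table, the knob spans 66 to 93 mm.
- board_lid_left: Gold jar lid, 54 mm across, 12 mm high, loose in the board's left well (x = 30, y = 31 mm, z = 15 mm in the board's frame). Origin: centre of its underside. Rides with the board.
- board_lid_right: The same in the right well (y = -31 mm).
- seed_shaker: Bystander: loose shaker, cream with dark cap, 58 mm across, 101 mm high, standing to the right of the rail stand. Origin: centre of its underside.
- piping_nozzle: Bystander: loose pale conical piping nozzle, 33 mm across, 44 mm high, at the front right. Origin: centre of its underside.
- counter: Bystander: loose black tally counter, 46x62x28 mm, left of the green lever press. Origin: centre of its underside.

How it is judged:
On the way:
1. the board has dropped into its notches, the keeper not yet over it (z of lid_board in the frame of rail_stand below 0.0395 m and horizontal distance between lid_board and notch below 0.006 m and value of joint keeper below 0.6 rad), for 0.2 s.
At the end, for the whole second after the job is handed in: The board lies dropped in its notches (origin less than 39.5 mm above the table, within 6 mm of the notch point in plan, level within 0.03 rad) and at rest, the keeper stands across it (joint above 1.35 rad), both lids lie flat in their wells (z of lid_board in the frame of rail_stand below 0.0395 m and horizontal distance between lid_board and notch below 0.006 m and angle between lid_board's own z axis and vertical below 0.03 rad and value of joint keeper above 1.35 rad and z of each of board_lid_left, board_lid_right in the frame of lid_board below 0.018 m and angle between each of board_lid_left, board_lid_right's own z axis and vertical below 0.08 rad and linear speed of lid_board below 0.02 m/s); the robot touches nothing.
It fails at once if the board is lifted off its rails (z of lid_board in the frame of rail_stand above 0.053 m).
It fails at once if the board is tipped up (angle between lid_board's own z axis and vertical above 0.15 rad).
It fails at once if a lid is lifted out of its well (z of any of board_lid_left, board_lid_right in the frame of lid_board above 0.022 m).
It fails at once if a bystander is moved more than 20 mm (distance of any of seed_shaker, piping_nozzle, counter from where it was at the start of the episode above 0.02 m).
It also fails if it takes over 51 s, if anything falls off the work surface, if the arm or the gripper's body presses on something with over 40 N, if the wrist force passes 120 N, or if a joint passes its speed limit or range.

## Robot

A 6-joint arm with a two-finger parallel gripper is mounted at the origin on a cart in front of the work surface, level with it; the furniture and walls round the work are solid. World frame = base frame: x ahead of the robot, y to its left, z up, the work surface at z = 0. Lengths are in m, angles in rad, forces in N, time in s.
With the tool pointing down it reaches from about 0.375 to 0.975 m from the base axis. Payload 3.8 kg.
Tool frame: the origin (TCP) lies at the very end of the fingers, on their centre line; the grasp point (between the pads) lies bot.hold_point_z behind it (bot.hold_point_z is the distance from the TCP to the grasp point, in m); z points along the fingers, y is the line along which they close (so a half turn about z gives the same grasp; the last joint's range is limited). The gripper opens to 85 mm and grips with 20 to 120 N. Pads are 22 mm wide; open, the fingers measure 114 mm over their backs; the gripper's body (76 mm by 85 mm) begins 54 mm behind the grasp point. The pads swing forward as they close: fully open they stand 13 mm farther back than shut.
Start: joints at [-1.343, 0.264, 1.604, -0, 1.274, -0.037], TCP at [0.177, -0.651, 0.231] pointing down, gripper open.
Joint ranges: [-2.63, 2.63], [-0.94, 2.18], [0.31, 2.57], [-1.31, 4.45], [0, 2.66], [-2.55, 2.55]. Speed limits (rad/s): [2.57, 2.57, 3.14, 3.14, 3.14, 3.14].

## Interface

Orientations are given as a rotation vector (axis times angle).
In Python, from workcell import bot, eyes, readout, finish_job gives the robot as it stands (bot), with the cameras (eyes), the job as plain functions and the readings (readout).
- The arm moves only by the shell command python3 jog.py [OPENING] [FORCE], which reads ROWS from standard input. ROWS is a JSON list that holds a single list of rows (three levels of brackets), with 1 to 5 rows, each of 4 numbers: dx, dy, dz in shares of the most that a row can go, 1 being 62.5 mm, then a turn about the tool's z in normalised numbers (1 is pi rad); each row shifts and turns the commanded pose from where the row before left it, along the tool's axes as they then stand; what a row does not reach is not made up. A row lasts 1/8 s, in which the tool goes at most 0.0625 m and 0.188 rad, less where a joint would pass 70% of its speed; a pose out of reach is approached as far as the arm can. OPENING is the opening from 0.0 (shut) to 1.0 (fully open), set as the command begins (- or left out keeps the last). The fingers move at their own pace and stop on an object; FORCE is the grip in N (left out, the last holds). Time passes only in rows, so rows that do not move let the fingers close. It prints the time, the measured TCP pose, the force, the opening and the grip force at its end. No shift or turn number may pass 1 either way. Input that does not fit is refused with a message, and nothing moves.
- readout.read_state(): the state, without advancing time (a new reading comes with each control period).
- eyes.read_camera(name): name is "scene" or "top" or "wrist"; returns the picture (420x560x3 uint8, red, green, blue); there is no depth.
- eyes.camera_info(name): a dict with "intrinsics" (3x3 intrinsics, pixels), "k1" (the pictures are not rectified: a ray, as slopes to the right and down, at radius r is drawn at 1 + k1 r^2 times it, then the intrinsics apply), "extrinsics" (4x4, takes a point from camera to world coordinates). Camera axes: x right, y down, z forward; pixel columns grow to the right and rows downward; lengths in m; the calibration is good to about 2 mm. A picture is of the moment at which its call begins: read the wrist's pose just before it. camera_info takes no time and is no camera call; for the wrist camera it gives the pose at the moment of the call.
- finish_job(): hands the job in; it is judged then, once.
The state is a dict: "time": time; "q": joint angles; "joint_vel": joint speeds; "joint_torque": joint torques, N m; "tool_pos": TCP position; "tcp_rot": TCP orientation; "wrist_force": force on the tool from outside, world axes, zero at the start; "torque": the same for the moment, N m; "width": opening from 0.0 (shut) to 1.0 (fully open); "grip_force": force on a finger pad.
Only numpy, scipy, OpenCV 4.12 (cv2) and the standard library are available. Lean on these libraries where they do the work, as an engineer would, in place of code of your own. Each camera call takes 0.05 s, during which the arm holds its last target. There are 200 camera calls.

## Working session

There is one attempt and no reset: what is moved stays moved. The work goes in short steps, Python scripts to look and compute and a shell command to move; the robot and the scene stay as the last step left them, time stands still between calls to the robot, and variables do not carry over. Pictures are saved under pics/ and viewed, at most 10 in all, crops included, and the job is handed in when it is done.

```bash
mkdir -p pics; ls
python3 - <<'E'
from workcell import bot, eyes, readout, finish_job
import cv2
for n in ("scene","top"):
    im=eyes.read_camera(n); cv2.imwrite(f"pics/{n}0.png",im[:,:,::-1])
    i=eyes.camera_info(n); print(n,i)
s=readout.read_state();print(s["time"],s["tool_pos"],s["tcp_rot"],bot.hold_point_z)
E
```

```text
jog.py
pics
workcell.py
scene {'intrinsics': array([[418.40453185,   0.        , 281.13080326],
       [  0.        , 418.40453185, 208.6384441 ],
       [  0.        ,   0.        ,   1.        ]]), 'k1': -0.07242466905777492, 'extrinsics': array([[ 0.78248829, -0.30999037,  0.54001671, -0.02119567],
       [-0.62238694, -0.41531285,  0.66343782, -0.73062334],
       [ 0.01861655, -0.85523167, -0.5179114 ,  0.603639  ],
       [ 0.        ,  0.        ,  0.        ,  1.        ]])}
top {'intrinsics': array([[474.643946  ,   0.        , 278.23989231],
       [  0.        , 474.643946  , 220.61550357],
       [  0.        ,   0.        ,   1.        ]]), 'k1': -0.005919378008636168, 'extrinsics': array([[-0.00514725, -0.99859188,  0.05279931,  0.41334425],
       [-0.99989978,  0.00444327, -0.01344185, -0.05002581],
       [ 0.01318832, -0.05286321, -0.99851467,  1.53372699],
       [ 0.        ,  0.        ,  0.        ,  1.        ]])}
0.1 [ 0.17650155 -0.65084701  0.23006881] [-3.11210679e+00 -4.14368588e-01  2.64358894e-04] 0.0187
```

View pics/scene0.png

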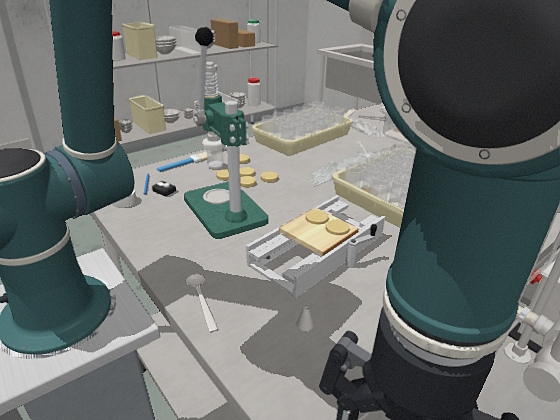

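View pics/top0.png

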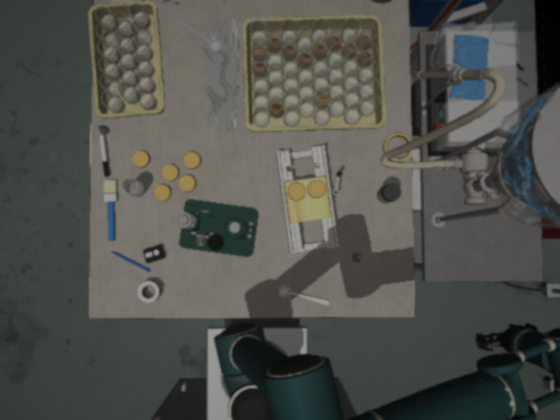

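The scene view shows the stand with the board at about (320,230) and the knob near (373,229). In the top view the stand runs from (308,148) to (313,248), the board is at about (308,200), the shaker at (390,190) and the nozzle at about (357,257). I'll zoom in on the top view next.

```bash
cat > h.py <<'E'
import numpy as np, cv2
from workcell import bot, eyes, readout, finish_job
def ray(n,uv,info=None):
    i=info or eyes.camera_info(n); K,k,E=i["intrinsics"],i["k1"],i["extrinsics"]
    d=(np.array(uv,float)-K[:2,2])/[K[0,0],K[1,1]]; s=d.copy()
    for _ in range(20): s=d/(1+k*(s@s))
    v=E[:3,:3]@np.r_[s,1]; return E[:3,3],v
def plane(n,uv,z,info=None):
    o,v=ray(n,uv,info); return o+v*(z-o[2])/v[2]
E
python3 - <<'E'
import cv2
a=cv2.imread("pics/top0.png")[135:265,260:405]
a=cv2.resize(a,None,fx=5,fy=4.6*5/4.6*0.9 if 0 else 4.6,interpolation=cv2.INTER_CUBIC)
cv2.imwrite("pics/c1.png",a)
b=cv2.imread("pics/scene0.png")[190:300,240:395]
cv2.imwrite("pics/c2.png",cv2.resize(b,None,fx=5,fy=5,interpolation=cv2.INTER_CUBIC))
E
```

```text
(no output)
```

View pics/c1.png

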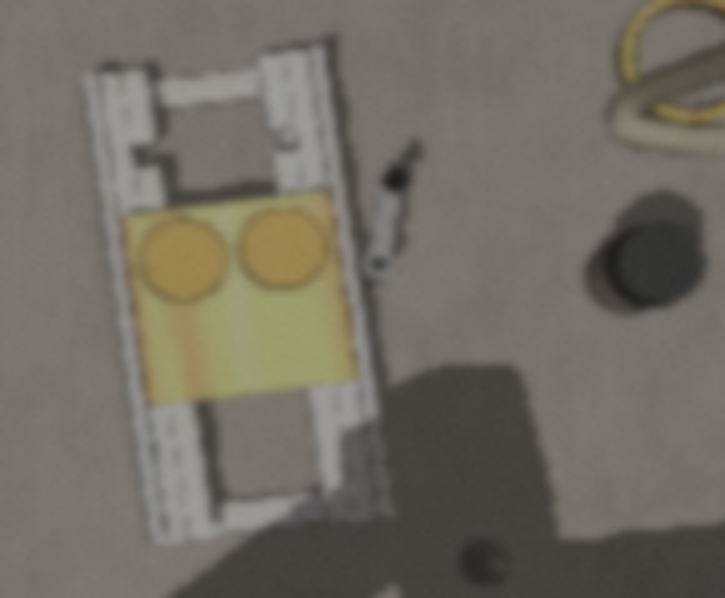

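View pics/c2.png

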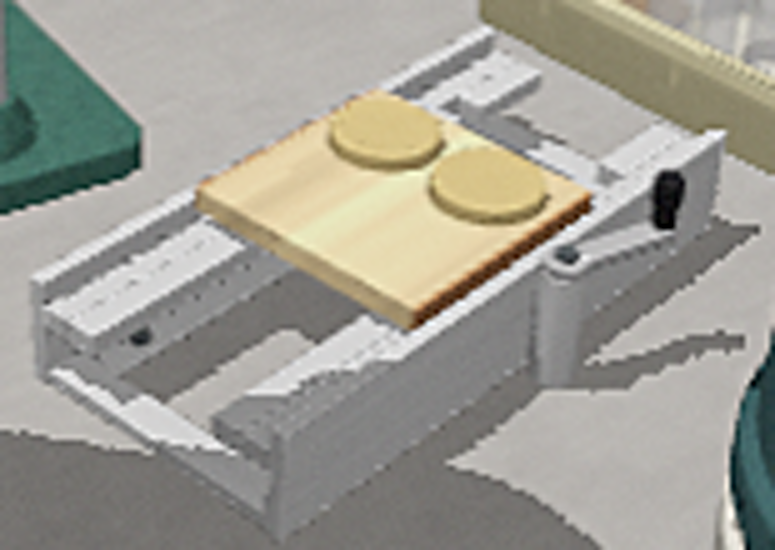

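The top crop shows the plate corners at about (85,75), (333,42), (155,543) and (393,515). The board corners are at (125,215), (332,192), (355,380) and (148,405), the pivot at (377,263) and the knob at (397,178). The scene crop agrees: the board is riding and the knob is at (668,197).

Run:
```python
from h import *
im=cv2.imread("pics/top0.png"); 
def P(x,y,z): return plane("top",((x+.5)/5-.5+260,(y+.5)/4.6-.5+135),z)
c=[P(*p,.057) for p in ((85,75),(333,42),(155,543),(393,515))]
for a in c: print("corner",a.round(4))
fl,fr,bl,br=c
print("len",np.linalg.norm(fl-bl),np.linalg.norm(fr-br),"wid",np.linalg.norm(fl-fr),np.linalg.norm(bl-br))
d=(fl+fr-bl-br)/2; yaw=np.arctan2(d[1],d[0]); print("yaw",yaw,np.arctan2((bl-br+fl-fr)[1],(bl-br+fl-fr)[0])-np.pi/2)
hsv=cv2.cvtColor(im,cv2.COLOR_BGR2HSV); m=((hsv[...,1]>75)&(hsv[...,0]>10)&(hsv[...,0]<40)).astype(np.uint8); m[:170]=0;m[230:]=0;m[:,:275]=0;m[:,345:]=0
cn=max(cv2.findContours(m,0,cv2.CHAIN_APPROX_NONE)[0],key=cv2.contourArea)
r=cv2.minAreaRect(cn);b=cv2.boxPoints(r);print(r)
B=np.array([plane("top",p,.065) for p in b]);print(B.round(4));bc=B.mean(0)
print("sides",[np.linalg.norm(B[i]-B[i-1]).round(4) for i in range(4)])
e=[B[i]-B[i-1] for i in range(4)]; e=[x for x in e if x[0]>abs(x[1])][0]; by=np.arctan2(e[1],e[0]); print("boardyaw",by)
R=lambda t:np.array([[np.cos(t),-np.sin(t)],[np.sin(t),np.cos(t)]])
mid=np.mean(c,0)[:2]
o=mid-R(yaw)@[.0025,0]; print("stand origin",o)
for n,q in (("board",bc),("pivot",P(377,263,.066)),("knob",P(397,178,.093)),("shaker",P(655,262,.101)),("nozzle",P(484,562,.044)),("hole fr",P(290,138,.045)),("hole fl",P(150,155,.045))):
    print(n,q.round(4),"stand:",(R(yaw).T@(q[:2]-o)).round(4))
# scene triangulation of knob, pivot
def tri(a,b):
    (o1,v1),(o2,v2)=ray("top",a),ray("scene",b)
    A=np.c_[v1,-v2];t=np.linalg.lstsq(A,o2-o1,rcond=None)[0];p=o1+v1*t[0];q=o2+v2*t[1];return (p+q)/2,np.linalg.norm(p-q)
S=lambda x,y:((x+.5)/5-.5+240,(y+.5)/5-.5+190)
T=lambda x,y:((x+.5)/5-.5+260,(y+.5)/4.6-.5+135)
print("tri knobtop",tri(T(397,178),S(669,178)),"pivot",tri(T(377,263),S(567,253)))
for nme,uv in(("fl",(490,28)),("fr",(724,133)),("bl",(36,278)),("br",(281,440))): print(nme,plane("scene",S(*uv),.057).round(4))
```

```text
corner [ 0.7107 -0.0659  0.057 ]
corner [ 0.7331 -0.2221  0.057 ]
corner [ 0.3916 -0.1078  0.057 ]
corner [ 0.4097 -0.2561  0.057 ]
len 0.32178167816517433 0.32514001361080525 wid 0.15784710845667566 0.1494385857826871
yaw 0.1175972160218622 0.13227225032238543
((307.30999755859375, 199.1699981689453), (41.43646240234375, 42.14356994628906), 81.8698959350586)
[[ 0.6124 -0.0869  0.065 ]
 [ 0.6307 -0.2171  0.065 ]
 [ 0.5025 -0.234   0.065 ]
 [ 0.4845 -0.1043  0.065 ]]
sides [np.float64(0.1291), np.float64(0.1315), np.float64(0.1294), np.float64(0.131)]
boardyaw 0.13542671602374343
stand origin [ 0.55878741 -0.16327348]
board [ 0.5575 -0.1606  0.065 ] stand: [-0.0009  0.0028]
pivot [ 0.58   -0.2469  0.066 ] stand: [ 0.0113 -0.0855]
knob [ 0.6338 -0.2562  0.093 ] stand: [ 0.0635 -0.1011]
shaker [ 0.5761 -0.4118  0.101 ] stand: [-0.0119 -0.2488]
nozzle [ 0.3774 -0.3148  0.044 ] stand: [-0.1979 -0.1292]
hole fr [ 0.669  -0.1956  0.045 ] stand: [ 0.1057 -0.045 ]
hole fl [ 0.6575 -0.1068  0.045 ] stand: [0.1046 0.0445]
tri knobtop (array([ 0.63339087, -0.25582498,  0.09251493]), np.float64(0.0012355999854092384)) pivot (array([ 0.57965395, -0.24646939,  0.06916806]), np.float64(2.969176077246677e-05))
fl [ 0.7135 -0.0666  0.057 ]
fr [ 0.7317 -0.2121  0.057 ]
bl [ 0.3915 -0.1067  0.057 ]
br [ 0.4074 -0.255   0.057 ]
```

Units first: shifts go in shares of 62.5 mm and turns go in shares of pi rad. So -0.0437 m is -0.6992, 0.033 m is 0.528, 0.134 rad / 3.1416 = 0.0427.

```bash
echo '[[[0,0,0,0.0427],[0.528,-0.6992,0,0],[0.528,-0.6992,0,0],[0.528,-0.6992,0,0],[0.528,-0.6992,0,0]]]' | python3 jog.py 0; echo '[[[0.528,-0.6992,0,0],[0.528,-0.6992,0,0],[0.528,-0.6992,0,0],[0.528,-0.6992,0,0],[0.528,-0.6992,0,0]]]' | python3 jog.py; echo '[[[0.528,-0.6992,0,0],[0,0,0,0],[0,0,0,0]]]' | python3 jog.py; python3 -c "
from workcell import bot, eyes, readout, finish_job
s=readout.read_state();print(s['tcp_rot'],s['width'],s['q'])
import numpy as np
from scipy.spatial.transform import Rotation as R
M=R.from_rotvec(s['tcp_rot']).as_matrix();t=np.array([.449,-.175,.048]);print(M.T@(t-s['tool_pos']),M[:,0])"
```

```text
time: 0.72
tool_pos: [0.2852, -0.4591, 0.2307]
tcp_rot: [-3.134, -0.204, 0.0]
wrist_force: [1.4, 0.1, -0.2]
width: -0.002
grip_force: 0.0
time: 1.35
tool_pos: [0.4202, -0.221, 0.231]
tcp_rot: [-3.135, -0.205, 0.0]
wrist_force: [1.6, -1.2, -0.8]
width: -0.002
grip_force: 0.0
time: 1.72
tool_pos: [0.4465, -0.1751, 0.2309]
tcp_rot: [3.135, 0.207, -0.002]
wrist_force: [-0.8, 0.1, 0.2]
width: 0.002
grip_force: 0.0
[ 3.13460242e+00  2.07216029e-01 -1.58619362e-03] 0.0018784815176516075 [-4.25143877e-01 -1.11355534e-01  2.00701214e+00 -6.40281638e-04
  1.24675669e+00  1.01383665e+00]
[0.00266898 0.00025894 0.18288201] [ 0.99129751  0.13163664 -0.00101743]
```

Converted, 0.048 m is 0.768, 0.045 m is 0.72.

```bash
echo '[[[0,0,0.72,0],[0,0,0.72,0],[0,0,0.72,0],[0,0,0.768,0],[0,0,0,0]]]' | python3 jog.py
python3 - <<'E'
from h import *
a=eyes.read_camera("scene")[:,:,::-1]; cv2.imwrite("pics/s1.png",cv2.resize(a[150:330,200:440],None,fx=3,fy=3))
E
```

```text
time: 2.35
tool_pos: [0.442, -0.1747, 0.0444]
tcp_rot: [-3.131, -0.201, 0.014]
wrist_force: [-0.8, -0.1, 0.3]
width: 0.0
grip_force: 0.0
```

View pics/s1.png

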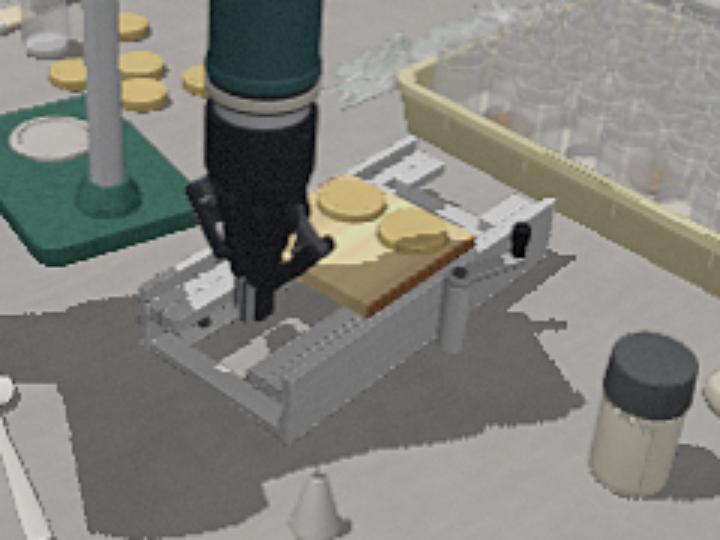

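The closed fingers, near (255,310), hang in the gap between the ledges behind the board, as intended. Next I push.

Converted, 0.015 m is 0.24, 0.012 m is 0.192.

```bash
echo '[[[0.24,0,0,0],[0.192,0,0,0],[0.128,0,0,0],[0.096,0,0,0],[0.096,0,0,0]]]' | python3 jog.py; echo '[[[0.096,0,0,0],[0.096,0,0,0],[0.096,0,0,0],[0.096,0,0,0],[0.096,0,0,0]]]' | python3 jog.py; echo '[[[0.096,0,0,0],[0.048,0,0,0],[0,0,0,0]]]' | python3 jog.py
```

```text
time: 3.02
tool_pos: [0.4919, -0.1691, 0.0492]
tcp_rot: [3.135, 0.208, -0.008]
wrist_force: [-8.9, -1.2, 8.4]
width: -0.002
grip_force: 4.7
time: 3.65
tool_pos: [0.5212, -0.1652, 0.0491]
tcp_rot: [3.135, 0.208, -0.009]
wrist_force: [-10.9, -1.9, 9.3]
width: -0.001
grip_force: 5.4
time: 4.03
tool_pos: [0.5325, -0.1638, 0.0489]
tcp_rot: [3.134, 0.206, -0.0]
wrist_force: [-3.7, -0.4, 0.9]
width: 0.003
grip_force: 1.3
```

Converted, 0.003 m is 0.048, 0.001 m is 0.016.

```bash
echo '[[[0.048,0,0,0],[0.016,0,0,0],[0,0,0,0]]]' | python3 jog.py;  python3 - <<'E'
from h import *
a=eyes.read_camera("scene")[:,:,::-1]; cv2.imwrite("pics/s2.png",cv2.resize(a[190:300,250:400],None,fx=5,fy=5))
E
```

```text
time: 4.4
tool_pos: [0.534, -0.1636, 0.0488]
tcp_rot: [-3.135, -0.207, 0.008]
wrist_force: [-9.5, -2.5, 8.9]
width: -0.0
grip_force: 5.1
```

View pics/s2.png

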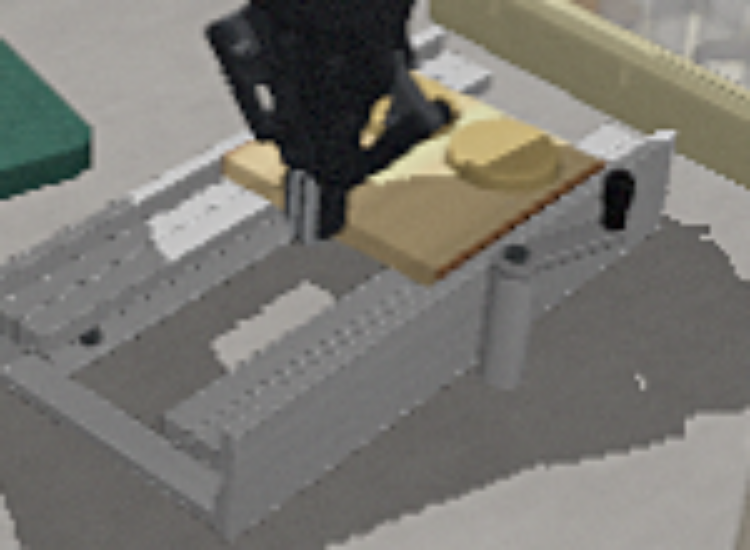

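The board is still riding: its rear right corner at (437,278) stands proud of the side plate. I'll creep on.

Converted, 0.002 m is 0.032.

```bash
for i in 1; do echo '[[[0.032,0,0,0],[0.032,0,0,0],[0,0,0,0]]]' | python3 jog.py; done; echo '[[[0.032,0,0,0],[0.032,0,0,0],[0,0,0,0]]]' | python3 jog.py
python3 - <<'E'
from h import *
print(plane("scene",((437.5)/5-.5+250,(278-8)/5-.5+190),.065))
E
```

```text
time: 4.82
tool_pos: [0.5383, -0.163, 0.0488]
tcp_rot: [-3.135, -0.207, 0.007]
wrist_force: [-8.7, -2.0, 7.1]
width: -0.0
grip_force: 4.7
time: 5.2
tool_pos: [0.54, -0.1628, 0.0488]
tcp_rot: [-3.134, -0.208, 0.014]
wrist_force: [-15.5, -4.3, 12.8]
width: -0.007
grip_force: 8.0
[ 0.5468234  -0.22988772  0.065     ]
```

Converted, -0.006 m is -0.096.

```bash
echo '[[[-0.096,0,0,0],[-0.096,0,0,0],[0,0,0,0]]]' | python3 jog.py
python3 - <<'E'
from h import *
a=eyes.read_camera("scene")[:,:,::-1]; cv2.imwrite("pics/s3.png",cv2.resize(a[190:300,250:400],None,fx=5,fy=5))
E
```

```text
time: 5.58
tool_pos: [0.5323, -0.1638, 0.0484]
tcp_rot: [3.135, 0.205, 0.001]
wrist_force: [0.1, 0.1, -0.1]
width: -0.002
grip_force: 0.0
```

View pics/s3.png

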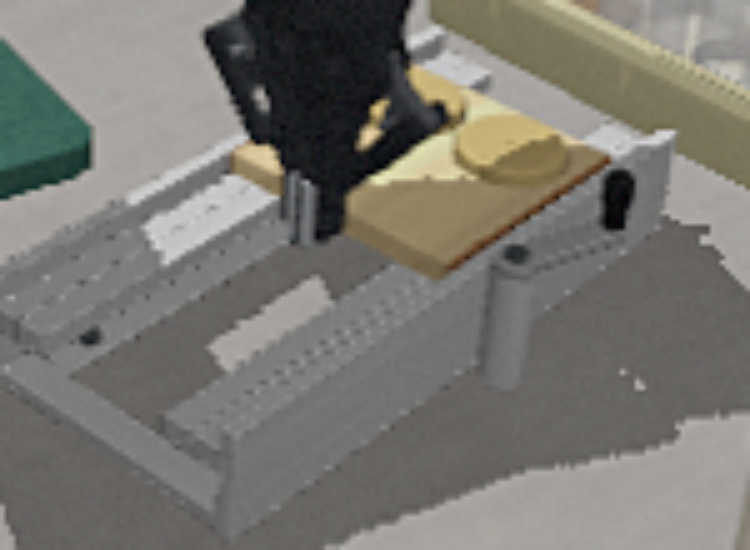

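The board has moved on but is not yet flush: its rear right corner at (443,275) is still proud, by about 5 mm of travel on my estimate. The upward reaction suggests a finger feature is bearing on the edge. I'll raise the tip a few mm to mid-plate and continue.

Converted, -0.006 m is -0.096, 0.003 m is 0.048.

```bash
echo '[[[0,0,-0.096,0],[0.096,0,0,0],[0.048,0,0,0],[0,0,0,0]]]' | python3 jog.py; echo '[[[0.032,0,0,0],[0.032,0,0,0],[0,0,0,0]]]' | python3 jog.py
```

```text
time: 6.12
tool_pos: [0.541, -0.163, 0.0546]
tcp_rot: [3.134, 0.206, -0.001]
wrist_force: [-2.7, -1.3, 4.6]
width: -0.0
grip_force: 2.9
time: 6.5
tool_pos: [0.5414, -0.1629, 0.0544]
tcp_rot: [-3.135, -0.207, 0.013]
wrist_force: [-13.0, -4.7, 13.0]
width: 0.001
grip_force: 9.4
```

Converted, 0.002 m is 0.032.

```bash
echo '[[[0.032,0,0,0],[0,0,0,0]]]' | python3 jog.py
```

```text
time: 6.75
tool_pos: [0.5415, -0.1629, 0.0543]
tcp_rot: [-3.134, -0.207, 0.018]
wrist_force: [-18.8, -5.3, 16.3]
width: 0.001
grip_force: 12.7
```

Converted, -0.06 m is -0.96, -0.05 m is -0.8.

```bash
echo '[[[-0.192,0,0,0],[-0.48,0,0,0],[-0.48,0,-0.48,0],[0,0,-0.96,0],[-0.32,0,-0.8,0]]]' | python3 jog.py; echo '[[[0,0.8,-0.48,0],[0,0.96,0,0],[0,0.96,0,0],[0,0,0,0]]]' | python3 jog.py
python3 - <<'E'
from h import *
a=eyes.read_camera("scene")[:,:,::-1]; t=eyes.read_camera("top")[:,:,::-1]
cv2.imwrite("pics/sceneL.png",a);cv2.imwrite("pics/topL.png",t)
A=cv2.resize(a[195:295,255:395],(800,571)[:2] if 0 else (420,300),interpolation=cv2.INTER_CUBIC)
A=cv2.resize(a[200:280,270:390],(600,400),interpolation=cv2.INTER_CUBIC)
T=cv2.resize(t[140:255,270:350],(278,400),interpolation=cv2.INTER_CUBIC)[:, :200]
T=cv2.resize(t[140:255,275:345],(200,329),interpolation=cv2.INTER_CUBIC); T=np.vstack([T,np.zeros((71,200,3),np.uint8)])
cv2.imwrite("pics/comb.png",np.hstack([A,T]))
E
```

```text
time: 7.38
tool_pos: [0.4566, -0.174, 0.1961]
tcp_rot: [3.134, 0.206, 0.004]
wrist_force: [1.4, -0.6, 0.1]
width: -0.0
grip_force: 0.0
time: 7.88
tool_pos: [0.4783, -0.3461, 0.2237]
tcp_rot: [3.134, 0.199, 0.001]
wrist_force: [-0.1, 0.1, 0.9]
width: -0.001
grip_force: 0.0
```

View pics/comb.png

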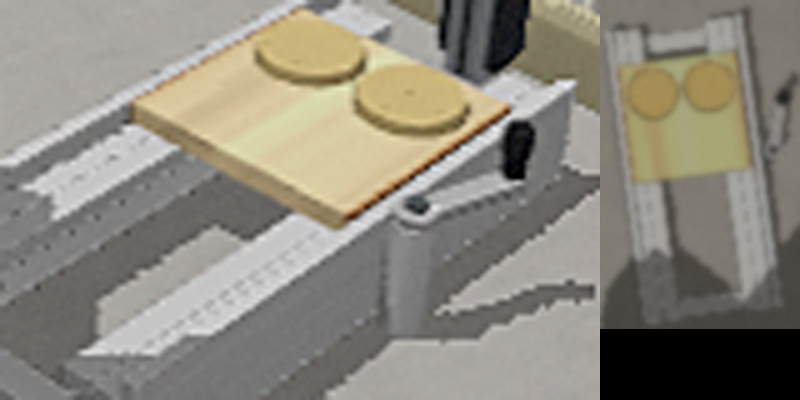

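The board looks dropped: its rear face sits on the ledge at (340,222) and its surface is level with the side plates. I'll confirm by triangulating the board corners.

Run:
```python
from h import *
def hull(n,box):
    im=cv2.imread(n);hsv=cv2.cvtColor(im,cv2.COLOR_BGR2HSV)
    m=((hsv[...,1]>60)&(hsv[...,0]>8)&(hsv[...,0]<40)).astype(np.uint8)
    k=np.zeros_like(m);x0,x1,y0,y1=box;k[y0:y1,x0:x1]=1;m*=k
    return max(cv2.findContours(m,0,cv2.CHAIN_APPROX_NONE)[0],key=cv2.contourArea)
t=hull("pics/topL.png",(272,345,145,225))
r=cv2.minAreaRect(t);b=cv2.boxPoints(r);print(r)
th=.13;Rm=np.array([[np.cos(th),-np.sin(th)],[np.sin(th),np.cos(th)]])
o=np.array([.559,-.1625])
for z in(.057,.065):
  B=np.array([plane("top",p,z) for p in b]);c=B.mean(0);print(z,c.round(4),"stand",Rm.T@(c[:2]-o))
  print("sizes",[np.linalg.norm(B[i]-B[i-1]).round(4) for i in range(4)])
# lids' rear-top corners in scene crop: left rear(133,103), right rear (342,212)
S=lambda x,y:((x+.5)/5-.5+270,(y+.5)/5-.5+200)
B=np.array([plane("top",p,.057) for p in b])
for uv in((133,103),(341,213),(510,108)):
  for z in(.057,.065): 
    p=plane("scene",S(*uv),z);print(uv,z,p.round(4),Rm.T@(p[:2]-o))
```

```text
((304.2200012207031, 180.5399932861328), (42.42641067504883, 42.42640686035156), 81.8698959350586)
0.057 [ 0.6169 -0.152   0.057 ] stand [0.05881103 0.00291957]
sizes [np.float64(0.1335), np.float64(0.1334), np.float64(0.1337), np.float64(0.1328)]
0.065 [ 0.6158 -0.1514  0.065 ] stand [0.057789   0.00361022]
sizes [np.float64(0.1327), np.float64(0.1327), np.float64(0.133), np.float64(0.1321)]
(133, 103) 0.057 [ 0.5444 -0.0944  0.057 ] [-0.00564305  0.0694421 ]
(133, 103) 0.065 [ 0.5361 -0.1037  0.065 ] [-0.01505774  0.0612823 ]
(341, 213) 0.057 [ 0.5602 -0.22    0.057 ] [-0.0062378  -0.05718356]
(341, 213) 0.065 [ 0.5517 -0.2275  0.065 ] [-0.01564379 -0.06349021]
(510, 108) 0.057 [ 0.6884 -0.208   0.057 ] [ 0.12235641 -0.06193338]
(510, 108) 0.065 [ 0.678  -0.2157  0.065 ] [ 0.11106846 -0.06817051]
```

The heights and plan agree only for a plate top at 57 mm, with the board's centre at stand x ≈ 58 mm, so it has dropped. Next is the keeper.

Run:
```python
from h import *
from scipy.spatial.transform import Rotation as R
s=readout.read_state();M=R.from_rotvec(s['tcp_rot']).as_matrix()
pv=np.array([.580,-.248]);p=s['tool_pos']
for i,a in enumerate(np.r_[-.72,np.linspace(-.5,1.35,11)]):
    t=np.r_[pv+.055*np.array([np.cos(a),np.sin(a)]),.075]
    print(round(a,2),t.round(4),(M.T@(t-p)).round(4));p=t
```

```text
-0.72 [ 0.6213 -0.2843  0.075 ] [ 0.1499 -0.0389  0.1484]
-0.5 [ 0.6283 -0.2744  0.075 ] [ 0.0081 -0.0089  0.    ]
-0.32 [ 0.6323 -0.265   0.075 ] [ 0.0052 -0.0087  0.    ]
-0.13 [ 0.6345 -0.2551  0.075 ] [ 0.0035 -0.0095  0.    ]
0.05 [ 0.6349 -0.245   0.075 ] [ 0.0017 -0.01    0.    ]
0.24 [ 0.6334 -0.2349  0.075 ] [-0.0002 -0.0102  0.    ]
0.43 [ 0.6301 -0.2253  0.075 ] [-0.002 -0.01   0.   ]
0.61 [ 0.6251 -0.2165  0.075 ] [-0.0038 -0.0094  0.    ]
0.8 [ 0.6185 -0.2087  0.075 ] [-0.0055 -0.0085  0.    ]
0.98 [ 0.6106 -0.2023  0.075 ] [-0.007  -0.0074  0.    ]
1.16 [ 0.6017 -0.1975  0.075 ] [-0.0082 -0.006   0.    ]
1.35 [ 0.592  -0.1943  0.075 ] [-0.0092 -0.0044  0.    ]
```

Converted, 0.05 m is 0.8, -0.011 m is -0.176.

```bash
echo '[[[0.8,-0.176,0,0],[0.8,-0.176,0,0],[0.8,-0.176,0,0],[0,0,0.8,0],[0,0,0.8,0]]]' | python3 jog.py; echo '[[[0,0,0.768,0],[0,0,0,0],[0,0,0,0]]]' | python3 jog.py
python3 - <<'E'
from h import *
from scipy.spatial.transform import Rotation as R
s=readout.read_state();M=R.from_rotvec(s['tcp_rot']).as_matrix();print((M.T@(np.array([.6213,-.2843,.075])-s['tool_pos'])).round(4))
a=eyes.read_camera("scene")[:,:,::-1];cv2.imwrite("pics/s5.png",cv2.resize(a[180:290,270:420],None,fx=5,fy=5))
E
```

```text
time: 8.6
tool_pos: [0.6238, -0.2876, 0.124]
tcp_rot: [3.134, 0.21, 0.003]
wrist_force: [-0.5, -1.3, -1.1]
width: -0.001
grip_force: 0.0
time: 8.98
tool_pos: [0.6234, -0.2897, 0.0781]
tcp_rot: [3.134, 0.207, 0.003]
wrist_force: [0.4, 0.4, 0.9]
width: 0.002
grip_force: 0.0
[-0.0014 -0.0056  0.0031]
```

View pics/s5.png

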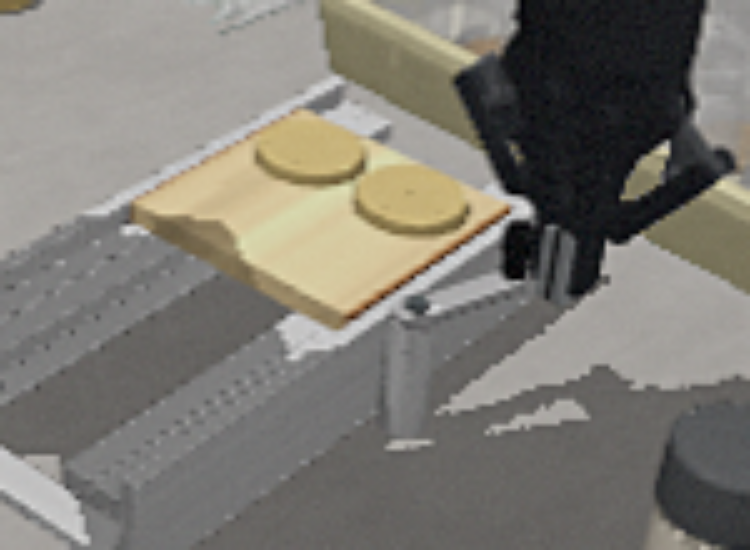

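The fingers, at about (560,265), stand just outside the knob at (518,250), and the board lies dropped. I swing the keeper along the arc.

Converted, -0.0145 m is -0.232, -0.0102 m is -0.1632.

```bash
echo '[[[0.1072,-0.232,0.032,0],[0.08,-0.144,0,0],[0.056,-0.152,0,0],[0.0272,-0.16,0,0],[0,-0.1632,0,0]]]' | python3 jog.py; echo '[[[-0.032,-0.16,0,0],[-0.0608,-0.1504,0,0],[-0.088,-0.136,0,0],[-0.112,-0.1184,0,0],[0,0,0,0]]]' | python3 jog.py
python3 - <<'E'
from h import *
a=eyes.read_camera("scene")[:,:,::-1];cv2.imwrite("pics/s6.png",a)
hsv=cv2.cvtColor(a[180:290,270:420].copy(),cv2.COLOR_BGR2HSV)
E
```

```text
time: 9.65
tool_pos: [0.6318, -0.2347, 0.0741]
tcp_rot: [3.135, 0.206, -0.001]
wrist_force: [-0.7, -2.9, -0.2]
width: 0.003
grip_force: 1.1
time: 10.28
tool_pos: [0.6085, -0.2018, 0.0742]
tcp_rot: [-3.134, -0.205, 0.001]
wrist_force: [0.5, 0.3, 0.2]
width: -0.006
grip_force: 0.0
```

Converted, -0.008 m is -0.128, -0.006 m is -0.096.

```bash
echo '[[[-0.128,-0.096,0,0],[-0.128,-0.064,0,0],[0,0,0,0]]]' | python3 jog.py; echo '[[[0.192,0,0,0],[0.16,0,-0.48,0],[0,0,-0.96,0],[0,0,-0.96,0],[0,0.8,0,0]]]' | python3 jog.py; echo '[[[0,0.96,0,0],[0,0.96,0,0],[0,0.96,0,0],[0,0,0,0]]]' | python3 jog.py
python3 - <<'E'
from h import *
a=eyes.read_camera("scene")[:,:,::-1]; t=eyes.read_camera("top")[:,:,::-1]
cv2.imwrite("pics/sceneM.png",a);cv2.imwrite("pics/topM.png",t)
A=cv2.resize(a[190:280,270:375],(525,450),interpolation=cv2.INTER_CUBIC)
T=cv2.resize(t[150:240,285:340],(275,450),interpolation=cv2.INTER_CUBIC)
cv2.imwrite("pics/comb2.png",np.hstack([A,T]))
E
```

```text
time: 10.7
tool_pos: [0.5911, -0.1944, 0.0741]
tcp_rot: [-3.134, -0.205, 0.002]
wrist_force: [0.2, -0.4, -0.2]
width: -0.001
grip_force: 0.0
time: 11.32
tool_pos: [0.6259, -0.2408, 0.233]
tcp_rot: [3.129, 0.212, 0.02]
wrist_force: [1.2, -0.3, 0.3]
width: 0.002
grip_force: 0.0
time: 11.82
tool_pos: [0.644, -0.4248, 0.2227]
tcp_rot: [3.135, 0.198, -0.001]
wrist_force: [-0.4, 0.1, -0.3]
width: 0.0
grip_force: 0.0
```

View pics/comb2.png

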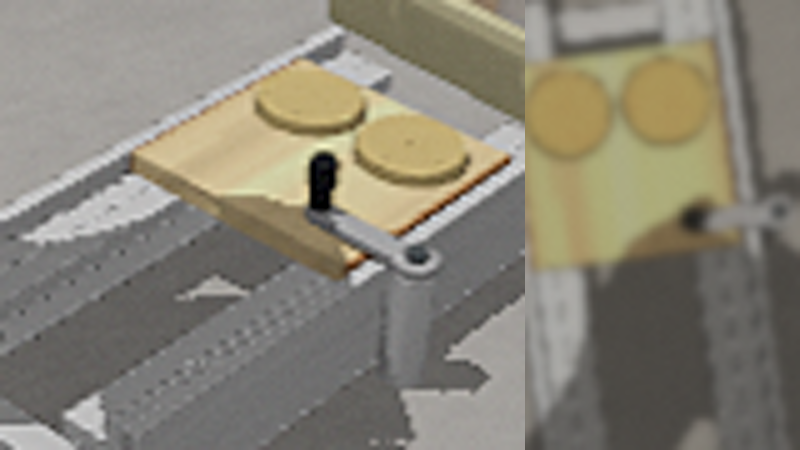

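The arm now lies across the board, with the knob at (322,158) and the pivot at (418,256). I'll check the angle and then hand in.

Run:
```python
from h import *
S=lambda x,y:((x+.5)/5-.5+270,(y+.5)/5-.5+190); T=lambda x,y:((x-525+.5)/5-.5+285,(y+.5)/5-.5+150)
for n,k,p in(("scene",S(322,158),S(418,256)),("top",T(693,216),T(780,211))):
    k=plane(n,k,.093);p=plane(n,p,.068);d=k-p;print(n,k.round(4),p.round(4),np.hypot(*d[:2]),np.arctan2(d[1],d[0])-.13)
```

```text
scene [ 0.5729 -0.1908  0.093 ] [ 0.5796 -0.2473  0.068 ] 0.05687084636452384 1.5598234284445227
top [ 0.574  -0.1919  0.093 ] [ 0.5797 -0.2485  0.068 ] 0.056927462959923264 1.5413595706709642
```

```bash
python3 -c "
from workcell import bot, eyes, readout, finish_job
print(finish_job())"
```

```text
the job is handed in; nothing more can be done
None
```

I handed the job in at about 12 s: by camera the board is dropped flush in its notches with both lids in their wells, the keeper stands across it at about 1.55 rad, and the arm is clear; the hand-in returned no verdict.

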